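# Test a metal strip through the cover window of a bench tester

## Task

Gently lower the open cover of the grey metal tester until it is fully closed, leaving the probe in its stand meanwhile. Then draw the blue probe out of the stand and, through the cover's window, hold its tip upright on the red spot of the brass strip, pressing lightly with about 3 N so that the sprung stage sinks about half of its 16 mm travel. The program finishes while the gripper is still holding the probe there, touching the tester with nothing but the probe tip; do not push the other things on the bench about.

Things in the scene. Friction and masses are not known exactly. Their poses are not given: they have to be found in the camera images.
- tester: Fixed grey open metal-tester case, 160 x 160 mm, rim 50 mm above the bench. Origin at the centre of its underside; x points from its front (small black display) to the hinge side, y along the hinge, z up. It stands left or right of the middle, turned up to 0.3 rad.
- cover (a joint): Angle of the tester's aluminium cover, rad: 0 closed (level on the rim, its top 56 mm above the bench), growing to 1.6 as it opens upward about the hinge on the case's +x side. The stiff hinge stays where it is left; 2 N near the free edge moves it. The cover is a plate 154 mm from hinge to free edge, 154 mm wide, 6 mm thick.
- cover_hinge (a point): Point on the cover's hinge axis, at the middle of its length, 50 mm above the bench, in the plane of the cover's underside. It turns with the cover: its -x points to the free edge, its z is the cover's outward (upper when closed) normal, its y lies along the hinge.
- cover_tab (a point): On the cover's outer face, at the middle of the black tab (40 mm wide, reaching 13 mm beyond the free edge), 160 mm from the hinge. The window is 56 x 56 mm, its centre 77 mm from the hinge.
- stage (a joint): How far the sprung stage under the cover's window is pressed down, m: 0 at rest (resting on its upper stop), 0.016 at the bottom stop. It takes about 0.6 N to start, 1.5 N at 3 mm, 3 N at 8 mm, 4.5 N at 13 mm (300 N/m).
- spot (a point): Centre of the red spot, 14 mm across, on the brass strip on top of the stage, in the middle of the window (seen from above through it when the cover is closed). 44 mm above the bench at rest; it sinks with the stage.
- stand: Fixed dark wooden stand block, 70 x 70 x 55 mm high, origin at the centre of its underside, with a 15 mm hole through its middle in which the probe stands.
- probe_grip (a point): Centre of the probe's blue grip (round, 22 mm across, 80 mm long), where to grasp it; 95 mm above the bench in the stand. Its z axis runs up along the probe.
- probe_tip (a point): The steel tip (4 mm flat) at the lower end of the probe, 85 mm below probe_grip; in the stand it hangs in the hole 10 mm above the bench.
- probe: The same loose probe, about 70 g, 125 mm long, origin at its tip, z up along it: a 45 mm steel shaft 10 mm across with a pointed end, then the 80 mm grip, whose lower end rests on the stand's top.
- dish_small: Loose terracotta dish, 64 mm across, 32 mm high; a bystander, origin under its centre.
- dish_big: Loose white dish, 80 mm across, 42 mm high; a bystander, origin under its centre.
- tin: Loose flat yellow tin, 45 x 90 x 20 mm; a bystander, origin under its centre.
- tweezers: Loose steel tweezers, 166 mm long, 6 mm high; a bystander, lying along its x.
- pliers: Loose pliers with red handles, 160 mm long, 14 mm high; a bystander, lying along its x, origin at the pivot.
- swage: Loose grooved steel block, 60 x 120 x 28 mm; a bystander, origin under its centre.
- bench_block: Loose square steel block, 90 x 90 x 22 mm; a bystander, origin under its centre.
There are look-alikes about, which are no part of the job. There is more than one size of the probe; the job needs the smallest. What is shaped like the tester but purple is not meant.

How it is judged:
On the way, in this order (a step that is already met when the one before it is completed fails the run):
1. the cover is fully closed while the probe is still in its stand (value of joint cover below 0.04 rad and distance of probe from where it was at the start of the episode below 0.015 m), for 0.2 s.
2. the probe is drawn out of the stand, held by the fingers, and the cover stays closed (height (world z) of probe_tip above 0.06 m and contact force between the fingers and probe above 0.5 N and contact force between probe and stand below 0.05 N and value of joint cover below 0.04 rad), for 0.1 s.
At the end, for the whole second after the job is handed in: Cover within 0.04 rad of closed; fingers hold the probe at rest, tip within 7 mm of the spot centre, upright within 0.15 rad, stage down 3 to 13 mm, 1.2 to 7 N on the tester, which the robot does not touch; bystanders within 30 mm of their starts (value of joint cover below 0.04 rad and horizontal distance between probe_tip and spot below 0.007 m and distance between probe_tip and spot below 0.009 m and angle between probe's own z axis and vertical below 0.15 rad and value of joint stage between 0.003 and 0.013 m and contact force between probe and tester between 1.2 and 7 N and contact force between the fingers and probe above 0.5 N and contact force between each of the arm, the fingers and tester below 0.1 N and linear speed of probe below 0.02 m/s and distance of each of dish_small, dish_big, tin, tweezers, pliers, swage, bench_block from where it was at the start of the episode below 0.03 m); the arm keeps its last pose, push and grip.
It fails at once if the cover is slammed (faster than 3 rad/s) (velocity of joint cover below -3 rad/s).
It fails at once if the probe is pressed hard on the tester (over 15 N) (contact force between probe and tester above 15 N).
It fails at once if a bystander is pushed more than 30 mm away (distance of any of dish_small, dish_big, tin, tweezers, pliers, swage, bench_block from where it was at the start of the episode above 0.03 m).
It also fails if it takes over 64 s, if anything falls off the work surface, if the arm or the gripper's body presses on something with over 40 N, if the wrist force passes 120 N, or if a joint passes its speed limit or range.

## Robot

A 7-joint arm with a two-finger parallel gripper is mounted at the origin on the work surface. World frame = base frame: x ahead of the robot, y to its left, z up, the work surface at z = 0. Lengths are in m, angles in rad, forces in N, time in s.
With the tool pointing down it reaches from about 0.4 to 0.9 m from the base axis. Payload 5.5 kg.
Tool frame: the origin (TCP) lies at the very end of the fingers, on their centre line; the grasp point (between the pads) lies arm.hold_point_z behind it (arm.hold_point_z is the distance from the TCP to the grasp point, in m); y points along the fingers, x is the direction in which the jaws open and shut, and the axes are right-handed (so a half turn about y gives the same grasp; the last joint's range is limited). The gripper opens to 92 mm and grips with 3 to 60 N. Pads are 19 mm wide; open, the fingers measure 130 mm over their backs; the gripper's body (75 mm by 190 mm) begins 47 mm behind the grasp point.
Start: joints at [1.416, 0.501, -0.427, 1.55, 0.221, 1.138, -0.21], TCP at [0.264, -0.594, 0.227] pointing down, gripper open.
Joint ranges: [-2.88, 2.88], [-0.31, 2.03], [-1.54, 1.56], [0.2, 2.42], [-1.41, 4.55], [0.19, 2.02], [-2.57, 2.57]. Speed limits (rad/s): [2.57, 2.57, 3.14, 3.14, 3.14, 3.14, 3.14].

## Interface

Orientations are given as a 3x3 rotation matrix whose columns are the frame's x, y, z axes.
In Python, from workcell import get_obs, snapshot, arm, models gives the robot as it stands.
- The arm moves only by the shell command python3 -m crank 'ROWS' [FORCE]. ROWS is a JSON object of lists of equal length, an entry for each row: "twist": the turn, a rotation vector about the tool's x, y, z in degrees, a list of three; "offset": the shift along the tool's x, y, z in m, a list of three; "jaw": the closure in counts, from 0 (fully open) to 255 (shut). In form: {"twist": [[ax, ay, az], ...], "offset": [[dx, dy, dz], ...], "jaw": [jaw, ...]}. A call has exactly 8 rows; each row shifts and turns the commanded pose from where the row before left it, along the tool's axes as they then stand; what a row does not reach is not made up. A row lasts 1/12 s, in which the tool goes at most 41.7 mm and 7.16 degrees, less where a joint would pass 70% of its speed; a pose out of reach is approached as far as the arm can. A call is refused whole if a number of a shift passes 0.0417 or a number of a turn 7.16, either way. A call with a gripper value outside its range is refused whole. The fingers move at their own pace and stop on an object; FORCE is the grip in N (left out, the last holds). Time passes only in rows, so rows that do not move let the fingers close, or fill a call up. It gives the time, the measured TCP pose, the force and the opening at its end, in the units of the state.
- get_obs(): the state, without advancing time (a new reading comes with each control period).
- snapshot(name): name is "side" or "top"; returns a dict with "pixels" (420x560x3 uint8, blue, green, red), "fx", "fy", "cx", "cy" (pixels), "dist_coeffs" ([k1, k2, p1, p2, k3] as OpenCV has them; the pictures are not rectified), "R" (3x3) and "t" (3): a world point X has camera coordinates R X + t. Camera axes: x right, y down, z forward; pixel columns grow to the right and rows downward; lengths in m; the calibration is good to about 2 mm. A picture is of the moment at which its call begins. There is no depth.
- arm.finish_job(): hands the job in, once; it reports no verdict.
Trained networks look in the newest picture that a camera, given by its name, has taken for a name from the list of things; names that differ only in an ending like _2 or _b are one class to them, and where a whole thing is asked for, a point or a joint stands for the part that bears it (a point fixed in the world has none). Each returns a list of dicts, best first, with "score" (0 to 1); they miss things now and then, are a little off and sometimes report something else, mostly with a low value. They report only what shows in the picture. A call takes as long as a camera call. They do not tell look-alikes from the thing itself.
- models.search_frame(camera, thing): "at" ([x, y, z] in m, in the coordinates of the camera as it stood for that picture, good to about 4 mm: the middle of the surface that is visible of it).
- models.cut_out(camera, thing): "region" (420x560 bool, what is visible of it).
The state is a dict: "time_s": time; "qpos": joint angles; "joint_velocities": joint speeds; "tau": joint torques, N m; "position": TCP position; "tool_rot": TCP orientation; "wrist_force": force on the tool from outside, world axes, zero at the start; "wrist_torque": the same for the moment, N m; "finger_gap": opening from 0.0 (shut) to 1.0 (fully open).
Only numpy, scipy, OpenCV 4.12 (cv2) and the standard library are available. Lean on these libraries where they do the work, as an engineer would, in place of code of your own. Each camera call takes 0.05 s, during which the arm holds its last target.

## Working session

There is one attempt and no reset: what is moved stays moved. The work goes in short steps, Python scripts to look and compute and a shell command to move; the robot and the scene stay as the last step left them, time stands still between calls to the robot, and variables do not carry over. Pictures are saved under pics/ and viewed, and the job is handed in when it is done.

```bash
ls; mkdir -p pics
python3 - <<'E'
from workcell import get_obs, snapshot, arm, models
import cv2, numpy as np
o=get_obs(); print({k:(np.round(v,3).tolist() if not isinstance(v,float) else v) for k,v in o.items()}); print(arm.hold_point_z)
for n in("side","top"):
    s=snapshot(n); cv2.imwrite(f"pics/{n}0.png",s["pixels"]); print(n,s["fx"],s["fy"],s["cx"],s["cy"],s["dist_coeffs"],np.round(s["R"],3).tolist(),np.round(s["t"],3))
    R=np.array(s["R"]);t=np.array(s["t"]).ravel()
    for th in["tester","cover","cover_tab","cover_hinge","spot","stand","probe","probe_grip","probe_tip","dish_small","dish_big","tin","tweezers","pliers","swage","bench_block"]:
        for d in models.search_frame(n,th):
            print(n,th,round(d["score"],2),np.round(R.T@(np.array(d["at"])-t),3))
E
```

```text
pics
{'time_s': 0.0, 'qpos': [1.416, 0.502, -0.427, 1.551, 0.221, 1.138, -0.21], 'joint_velocities': [0.0, 0.001, -0.0, 0.0, -0.002, -0.001, 0.0], 'tau': [0.0, -56.659, -5.816, -27.911, -0.069, 0.031, 0.0], 'position': [0.263, -0.593, 0.226], 'tool_rot': [[0.406, -0.001, 0.914], [-0.914, 0.002, 0.406], [-0.002, -1.0, 0.0]], 'wrist_force': [0.111, -0.088, -0.259], 'wrist_torque': [0.025, -0.014, 0.029], 'finger_gap': 1.0015418161937706}
0.0188
side 508.66349306471596 508.66349306471596 278.6437505004093 215.57126491062357 [0.05322233 0.         0.         0.         0.        ] [[0.987, -0.161, -0.011], [-0.118, -0.673, -0.73], [0.11, 0.722, -0.683]] [-0.553  0.106  1.506]
side tester 0.72 [ 0.479 -0.239  0.042]
side tester 0.63 [0.571 0.001 0.055]
side cover 0.98 [0.56  0.009 0.057]
side cover 0.62 [ 0.515 -0.23   0.136]
side cover_tab 0.73 [0.559 0.012 0.055]
side cover_tab 0.63 [0.521 0.224 0.102]
side cover_tab 0.61 [ 0.514 -0.231  0.141]
side cover_hinge 0.75 [ 0.518 -0.233  0.138]
side cover_hinge 0.69 [0.522 0.227 0.102]
side spot 0.73 [0.569 0.032 0.041]
side spot 0.7 [ 0.479 
[... 1547 characters left out ...]
76]
top probe_grip 0.74 [0.611 0.252 0.17 ]
top probe_grip 0.52 [0.428 0.24  0.163]
top probe_tip 0.74 [0.43  0.24  0.167]
top probe_tip 0.55 [0.613 0.251 0.175]
top probe_tip 0.52 [0.523 0.231 0.135]
top dish_small 0.55 [ 0.373 -0.014  0.02 ]
top dish_small 0.3 [ 0.511 -0.208  0.138]
top dish_big 0.83 [0.789 0.125 0.021]
top tin 0.78 [ 0.772 -0.032  0.016]
top tweezers 0.7 [ 0.516 -0.432  0.011]
top tweezers 0.48 [ 0.775 -0.289  0.001]
top pliers 0.9 [ 0.519 -0.433  0.013]
top pliers 0.6 [0.526 0.23  0.138]
top pliers 0.47 [0.523 0.229 0.055]
top pliers 0.47 [ 0.776 -0.285  0.003]
top swage 0.6 [0.63  0.425 0.028]
top swage 0.6 [ 0.51  -0.21   0.136]
top bench_block 0.59 [0.379 0.423 0.026]
```

View pics/side0.png

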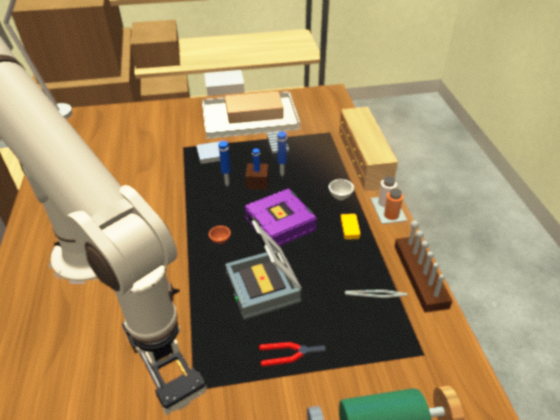

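View pics/top0.png

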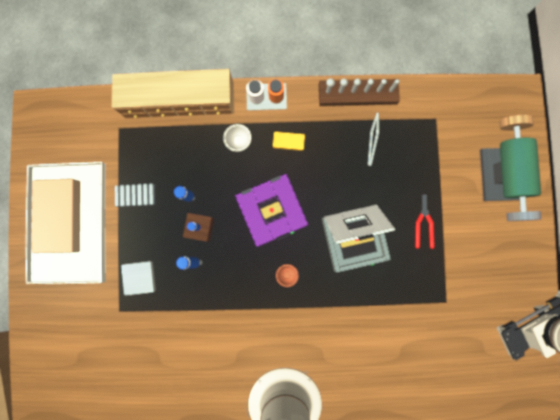

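Run:
```python
import cv2, numpy as np
a=cv2.imread("pics/side0.png")[215:325,210:320]; b=cv2.imread("pics/top0.png")[195:280,310:405]
a=cv2.resize(a,(600,600),interpolation=cv2.INTER_CUBIC); b=cv2.resize(b,(665,595),interpolation=cv2.INTER_CUBIC)
cv2.imwrite("pics/a1.png",a);cv2.imwrite("pics/b1.png",b)
c=cv2.resize(cv2.imread("pics/side0.png")[125:200,205:305],(800,600),interpolation=cv2.INTER_CUBIC);cv2.imwrite("pics/c1.png",c)
```

```text
(no output)
```

View pics/a1.png

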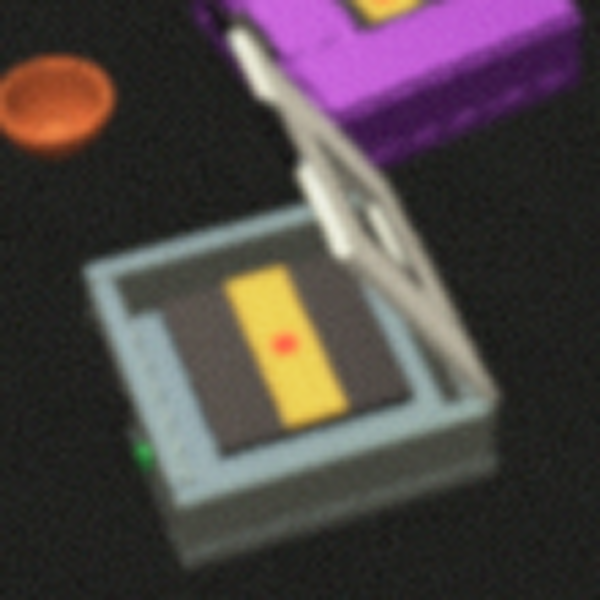

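View pics/b1.png

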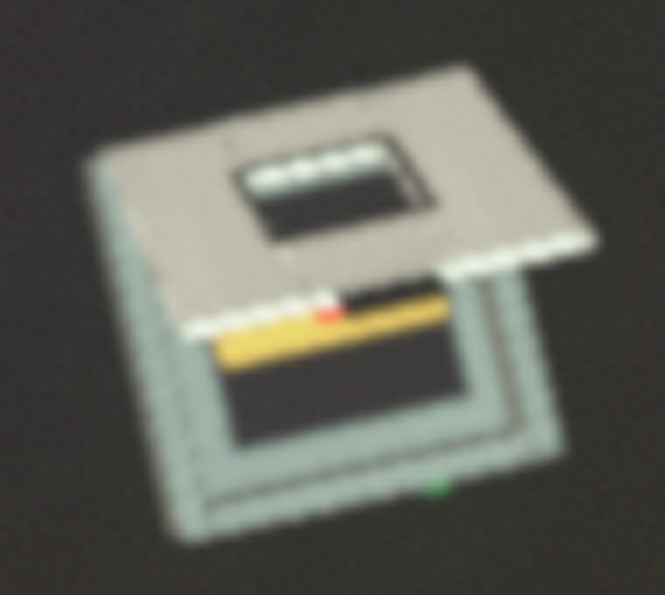

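View pics/c1.png

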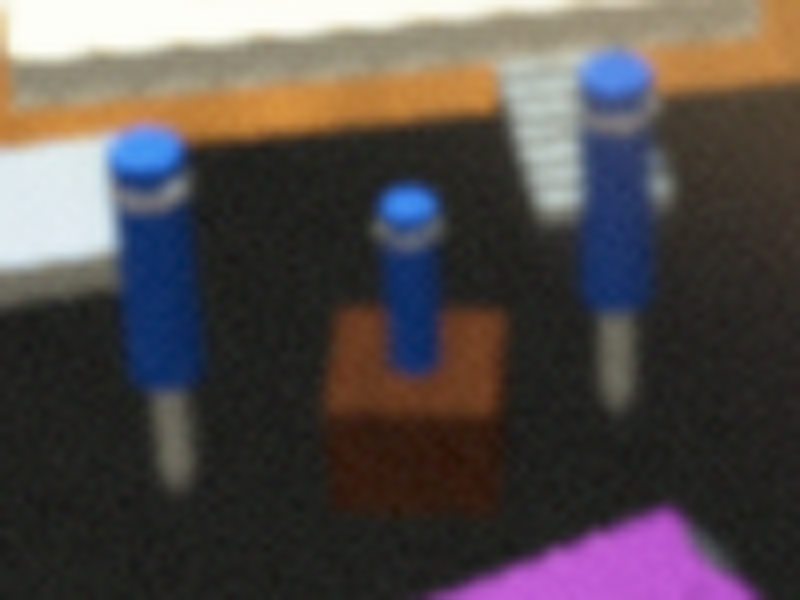

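```bash
cat > h.py <<'E'
from workcell import get_obs, snapshot, arm, models
import cv2, numpy as np
from scipy.optimize import least_squares
def proj(s,P):
    P=np.atleast_2d(np.array(P,float))
    uv,_=cv2.projectPoints(P,cv2.Rodrigues(np.array(s["R"]))[0],np.array(s["t"],float).reshape(3),np.array([[s["fx"],0,s["cx"]],[0,s["fy"],s["cy"]],[0,0,1.]]),np.array(s["dist_coeffs"]))
    return uv.reshape(-1,2)
def ray(s,uv):
    K=np.array([[s["fx"],0,s["cx"]],[0,s["fy"],s["cy"]],[0,0,1.]])
    n=cv2.undistortPoints(np.array([[uv]],float),K,np.array(s["dist_coeffs"])).ravel()
    R=np.array(s["R"]);t=np.array(s["t"]).ravel()
    return -R.T@t, R.T@np.array([n[0],n[1],1])
def at_z(s,uv,z):
    c,d=ray(s,uv); return c+d*(z-c[2])/d[2]
E
python3 - <<'E'
from h import *
S=snapshot("side");T=snapshot("top")
def tp(p,x,y,z):
    c,s=np.cos(p[2]),np.sin(p[2]); return [p[0]+c*x-s*y,p[1]+s*x+c*y,z]
def cov(p,r,y,h):
    th=p[3]; return tp(p,.077-r*np.cos(th)+h*np.sin(th),y,.05+r*np.sin(th)+h*np.cos(th))
def pts(p):
    a=[tp(p,-.08,.08,.05),tp(p,-.08,-.08,.05),tp(p,.08,-.08,.05),tp(p,0,0,.044),cov(p,.154,.077,0.003),cov(p,.154,-.077,0)]
    b=[tp(p,-.08,.08,.05),tp(p,-.08,-.08,.05),cov(p,.154,.077,0),cov(p,.154,-.077,0),cov(p,0,.077,.006),cov(p,0,-.077,.006)]
    return a,b
ma=np.array([[88,270],[185,503],[495,408],[285,344],[240,28],[347,255]])/600*110+[210,215]
mb=np.array([[185,543],[563,452],[185,338],[598,243],[95,160],[470,65]])/7+[310,195]
def res(p,cams=3):
    a,b=pts(p); r=[]
    if cams&1: r.append((proj(S,a)-ma).ravel())
    if cams&2: r.append((proj(T,b)-mb).ravel())
    return np.concatenate(r)
for c in(1,2,3):
    f=least_squares(res,[.48,-.22,.2,1.1],args=(c,),loss="soft_l1"); print(c,np.round(f.x,4)); print(np.round(res(f.x,c).reshape(-1,2),1).tolist())
p=f.x
print("tab",cov(p,.16,0,.006),"edge",cov(p,.154,0,.006),"spot",tp(p,0,0,.044),"hinge",tp(p,.077,0,.05))
# stand/probe
for n,s in(("side",S),("top",T)):
    for th in("stand","probe"):
        for d in models.cut_out(n,th):
            r=d["region"]; ys,xs=np.nonzero(r); print(n,th,round(d["score"],2),xs.min(),xs.max(),ys.min(),ys.max())
c=np.array([410,205])/8+[205,125]; print("probe top (z=.135) side",at_z(S,c,.135))
print("grip bottom", at_z(S,np.array([412,372])/8+[205,125],.055))
E
python3 - <<'E'
import cv2
cv2.imwrite("pics/d1.png",cv2.resize(cv2.imread("pics/top0.png")[180:275,170:220],(421,800),interpolation=cv2.INTER_CUBIC)[:600])
E
```

```text
1 [ 0.4812 -0.2226  0.2036  1.0876]
[[-0.8, -0.8], [-0.5, 0.8], [1.0, -0.0], [0.4, -0.2], [-0.1, -0.2], [0.1, 0.1]]
2 [ 0.4778 -0.2201  0.2005  1.0885]
[[0.2, 0.1], [0.4, 0.1], [-0.0, 0.2], [-0.7, -0.1], [0.9, -1.0], [-0.6, 0.4]]
3 [ 0.4796 -0.2211  0.2016  1.0856]
[[-1.3, -1.2], [-1.3, 0.4], [0.2, -0.3], [-0.3, -0.6], [-0.8, -0.4], [-0.9, -0.2], [0.6, -0.5], [0.8, -0.6], [0.4, -0.4], [-0.4, -0.7], [1.2, -1.6], [-0.3, -0.2]]
tab [np.float64(0.4871566353163935), np.float64(-0.21958823693543075), np.float64(0.19433043655815646)] edge [np.float64(0.48989831828406133), np.float64(-0.21902776559422865), np.float64(0.18902298459129974)] spot [np.float64(0.4796284510449806), np.float64(-0.22112719369490047), 0.044] hinge [np.float64(0.5550682692809243), np.float64(-0.2057053317927897), 0.05]
side stand 0.96 245 267 164 188
side probe 0.71 249 283 138 173
side probe 0.51 227 247 147 180
top stand 0.73 184 214 213 240
top probe 0.75 170 189 189 243
top probe 0.71 141 195 235 261
probe top (z=.135) side [0.52650054 0.22988299 0.135     ]
grip bottom [0.52324618 0.22401905 0.055     ]
```

View pics/d1.png

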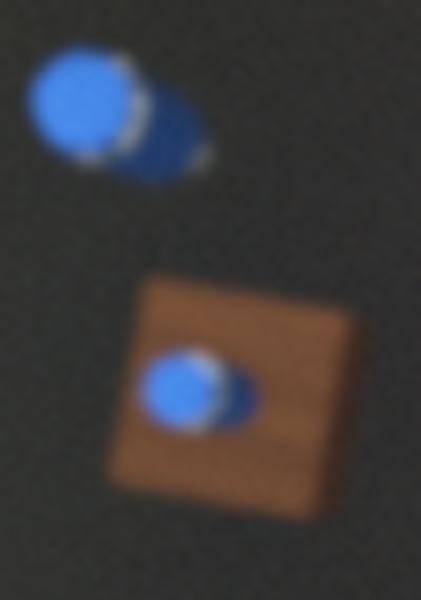

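```bash
python3 -m crank '{"twist":[[0,6.25,0],[0,6.25,0],[0,0,0],[0,0,0],[0,0,0],[0,0,0],[0,0,0],[0,0,0]],"offset":[[0,-0.012,0],[0,-0.012,0],[-0.023,0,0.025],[-0.023,0,0.025],[-0.023,0,0.025],[-0.023,0,0.025],[-0.023,0,0.025],[-0.023,0,0.025]],"jaw":[255,255,255,255,255,255,255,255]}' 20
python3 - <<'E'
from h import *
S={} 
for n in("side","top"): S[n]=snapshot(n); cv2.imwrite(f"pics/{n}2.png",S[n]["pixels"])
T=S["top"];S=S["side"]
print("cap top", at_z(T,np.array([180,390])/8.42+[170,180],.135),"standtop",at_z(T,np.array([235,397])/8.42+[170,180],.055))
print("cap side",at_z(S,np.array([410,205])/8+[205,125],.135))
c=np.array([[335,310],[508,312],[503,415],[325,415]]).mean(0); print("stand side",at_z(S,c/8+[205,125],.055))
for uv in([150,275],[360,315],[315,515],[115,485]): print(at_z(T,np.array(uv)/8.42+[170,180],.055))
o=get_obs();print(o["time_s"],o["position"],np.round(o["tool_rot"],3))
E
```

```text
time_s: 2.67
position: [0.3842, -0.4277, 0.251]
tool_rot: [[0.198, 0.0, 0.98], [-0.98, -0.0, 0.198], [0.001, -1.0, 0.0]]
wrist_force: [0.7, 0.3, 0.2]
finger_gap: 0.468
cap top [0.52363965 0.23643017 0.135     ] standtop [0.52374225 0.23449798 0.055     ]
cap side [0.52650054 0.22988299 0.135     ]
stand side [0.52638386 0.22958801 0.055     ]
[0.56609344 0.26317299 0.055     ]
[0.55048321 0.19126769 0.055     ]
[0.4830534  0.20778056 0.055     ]
[0.4948967  0.27613036 0.055     ]
2.7667 [ 0.38876898 -0.42256309  0.25146669] [[ 0.208  0.003  0.978]
 [-0.978  0.002  0.208]
 [-0.001 -1.     0.003]]
```

```bash
python3 -m crank '{"twist":[[0,0,0],[0,0,0],[0,0,0],[0,0,0],[0,0,0],[0,0,0],[0,0,0],[0,0,0]],"offset":[[-0.026,0,0.028],[-0.026,0,0.028],[-0.026,0,0.028],[-0.026,0,0.028],[-0.026,0,0.028],[-0.026,0,0.028],[-0.026,0,0.028],[0,0,0]],"jaw":[255,255,255,255,255,255,255,255]}' 20
python3 - <<'E'
from h import *
for n in("side","top"): s=snapshot(n); cv2.imwrite(f"pics/{n}3.png",s["pixels"])
o=get_obs();print(o["time_s"],o["position"],np.round(o["tool_rot"],3).tolist(),o["wrist_force"],o["finger_gap"])
d=np.array(o["position"])-[.4796,-.2211,0]; print("local",d[0]*np.cos(.2016)+d[1]*np.sin(.2016),-d[0]*np.sin(.2016)+d[1]*np.cos(.2016))
E
```

```text
time_s: 3.43
position: [0.5443, -0.2023, 0.2516]
tool_rot: [[0.21, 0.004, 0.978], [-0.978, 0.005, 0.21], [-0.004, -1.0, 0.005]]
wrist_force: [-0.4, 1.9, 1.3]
finger_gap: 0.004
3.5333 [ 0.54046719 -0.20975228  0.25084788] [[0.203, 0.0, 0.979], [-0.979, 0.0, 0.203], [-0.0, -1.0, 0.001]] [-0.93396442 -0.51387083 -0.29055684] 0.004273069078196444
local 0.06190671025331797 -0.0010699781399644333
```

View pics/side3.png

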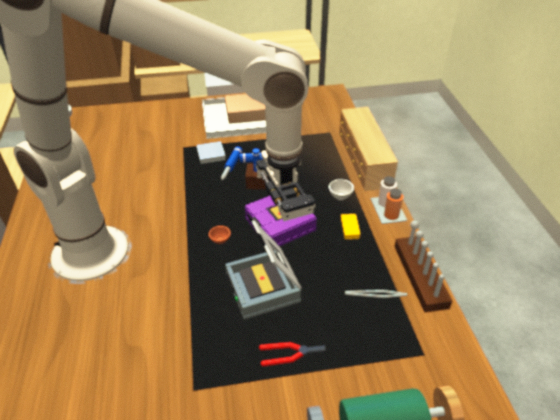

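View pics/top3.png

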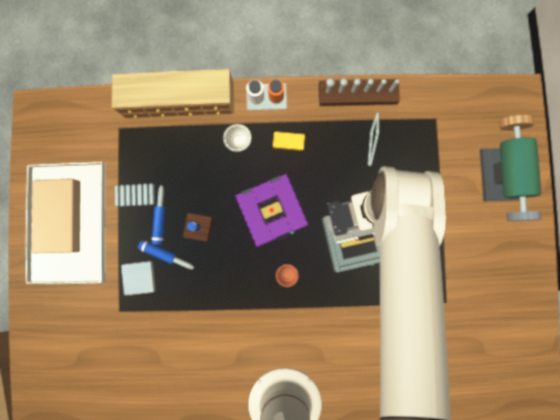

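```bash
python3 -m crank '{"twist":[[0,0,0],[0,0,0],[0,0,0],[0,0,0],[0,0,0],[0,0,0],[0,0,0],[0,0,0]],"offset":[[0,0.018,0],[0,0.018,0],[0,0.018,0],[0,0.018,0],[0,0,-0.01],[0,0,-0.01],[0,0,-0.01],[0,0,0]],"jaw":[255,255,255,255,255,255,255,255]}' 20
python3 - <<'E'
import numpy as np
p=None
for i,th in enumerate(np.linspace(1.086,0,19)):
    q=np.array([.077-.14*np.cos(th)+.006*np.sin(th)+.0095,.05+.14*np.sin(th)+.006*np.cos(th)])
    print(i,round(th,2),np.round(q,4), "" if p is None else np.round([p[1]-q[1],q[0]-p[0]],4)); p=q
E
```

```text
time_s: 4.2
position: [0.5076, -0.22, 0.1797]
tool_rot: [[0.195, -0.001, 0.981], [-0.981, -0.002, 0.195], [0.002, -1.0, -0.001]]
wrist_force: [-0.4, -1.1, -0.8]
finger_gap: 0.006
0 1.09 [0.0266 0.1767] 
1 1.03 [0.019  0.1728] [ 0.0038 -0.0075]
2 0.97 [0.0118 0.1685] [ 0.0043 -0.0073]
3 0.9 [0.0047 0.1638] [ 0.0047 -0.007 ]
4 0.84 [-0.002   0.1587] [ 0.0051 -0.0067]
5 0.78 [-0.0084  0.1531] [ 0.0055 -0.0064]
6 0.72 [-0.0144  0.1472] [ 0.0059 -0.006 ]
7 0.66 [-0.0201  0.141 ] [ 0.0063 -0.0057]
8 0.6 [-0.0254  0.1344] [ 0.0066 -0.0053]
9 0.54 [-0.0303  0.1275] [ 0.0069 -0.0049]
10 0.48 [-0.0347  0.1203] [ 0.0072 -0.0045]
11 0.42 [-0.0387  0.1129] [ 0.0074 -0.004 ]
12 0.36 [-0.0423  0.1052] [ 0.0077 -0.0036]
13 0.3 [-0.0454  0.0973] [ 0.0079 -0.0031]
14 0.24 [-0.048   0.0893] [ 0.008  -0.0026]
15 0.18 [-0.0501  0.0811] [ 0.0082 -0.0021]
16 0.12 [-0.0518  0.0728] [ 0.0083 -0.0016]
17 0.06 [-0.0529  0.0644] [ 0.0084 -0.0011]
18 0.0 [-0.0535  0.056 ] [ 0.0084 -0.0006]
```

```bash
python3 -m crank '{"twist":[[0,0,0],[0,0,0],[0,0,0],[0,0,0],[0,0,0],[0,0,0],[0,0,0],[0,0,0]],"offset":[[0,0.003,-0.0055],[0,0.0038,-0.0075],[0,0.0043,-0.0073],[0,0.0047,-0.007],[0,0.0051,-0.0067],[0,0.0055,-0.0064],[0,0.0059,-0.006],[0,0.0063,-0.0057]],"jaw":[255,255,255,255,255,255,255,255]}' 20
python3 - <<'E'
from h import *
for n in("side",): s=snapshot(n); cv2.imwrite(f"pics/{n}4.png",s["pixels"][130:340,150:430])
o=get_obs();print(o["time_s"],o["position"],o["wrist_force"],o["finger_gap"])
d=np.array(o["position"])-[.4796,-.2211,0]; print("local",d[0]*np.cos(.2016)+d[1]*np.sin(.2016),-d[0]*np.sin(.2016)+d[1]*np.cos(.2016))
E
```

```text
time_s: 4.87
position: [0.4583, -0.2281, 0.1394]
tool_rot: [[0.198, -0.0, 0.98], [-0.98, 0.0, 0.198], [-0.0, -1.0, -0.0]]
wrist_force: [0.5, 0.7, 0.4]
finger_gap: 0.007
4.9167 [ 0.45617614 -0.22806639  0.13802171] [-0.24853161 -0.44290627  0.17989412] 0.006286400546416449
local -0.02434440169154946 -0.0021349774304314367
```

View pics/side4.png

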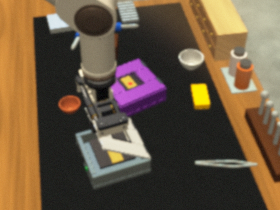

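```bash
python3 -m crank '{"twist":[[0,0,0],[0,0,0],[0,0,0],[0,0,0],[0,0,0],[0,0,0],[0,0,0],[0,0,0]],"offset":[[0,0.0066,-0.0053],[0,0.0069,-0.0049],[0,0.0072,-0.0045],[0,0.0074,-0.004],[0,0.0077,-0.0036],[0,0.0079,-0.0031],[0,0.008,-0.0026],[0,0.0082,-0.0021]],"jaw":[255,255,255,255,255,255,255,255]}' 20
python3 - <<'E'
from h import *
for n in("side",): s=snapshot(n); cv2.imwrite(f"pics/{n}5.png",cv2.resize(s["pixels"][210:330,190:330],(700,600)))
o=get_obs();print(o["time_s"],o["position"],o["wrist_force"],o["finger_gap"])
d=np.array(o["position"])-[.4796,-.2211,0]; print("local",d[0]*np.cos(.2016)+d[1]*np.sin(.2016),-d[0]*np.sin(.2016)+d[1]*np.cos(.2016))
E
```

```text
time_s: 5.58
position: [0.4291, -0.2341, 0.0794]
tool_rot: [[0.198, -0.0, 0.98], [-0.98, 0.0, 0.198], [-0.0, -1.0, -0.0]]
wrist_force: [1.7, -0.6, 0.0]
finger_gap: 0.001
5.6333 [ 0.42767761 -0.23376787  0.07794312] [ 0.04323395 -1.09513812 -0.63365462] 0.0015991887622004743
local -0.05340740874533802 -0.0020145205912302545
```

View pics/side5.png

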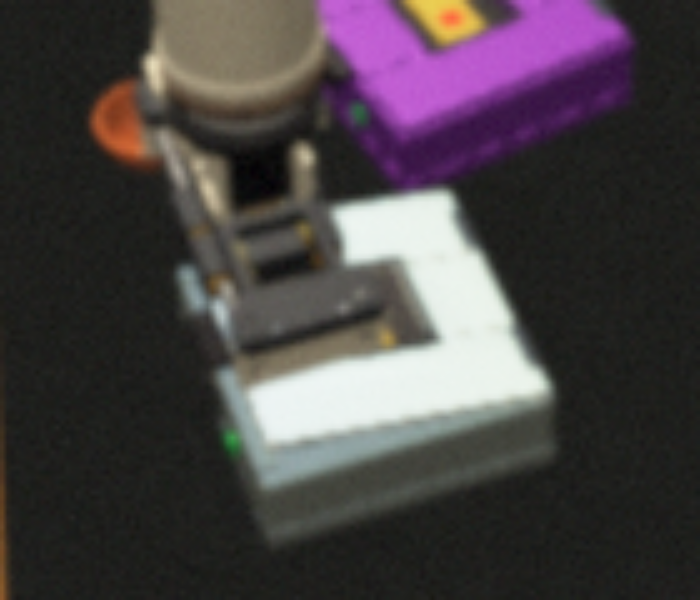

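```bash
python3 -m crank '{"twist":[[0,0,0],[0,0,0],[0,0,0],[0,0,0],[0,0,0],[0,0,0],[0,0,0],[0,0,0]],"offset":[[0,0.007,-0.001],[0,0.006,0],[0,0.005,0],[0,0.003,0],[0,0.002,0],[0,0.001,0],[0,0.001,0],[0,0,0]],"jaw":[255,255,255,255,255,255,255,255]}' 20
python3 - <<'E'
from h import *
for n in("side",): s=snapshot(n); cv2.imwrite(f"pics/{n}6.png",cv2.resize(s["pixels"][210:330,190:330],(700,600)))
o=get_obs();print(o["time_s"],o["position"],o["wrist_force"],o["finger_gap"])
E
```

```text
time_s: 6.3
position: [0.4284, -0.2342, 0.0562]
tool_rot: [[0.198, -0.001, 0.98], [-0.98, -0.001, 0.198], [0.0, -1.0, -0.001]]
wrist_force: [-4.5, 1.6, 10.8]
finger_gap: 0.005
6.35 [ 0.4283561  -0.23420321  0.0561331 ] [-3.69634028  2.22606008 10.94275418] 0.0064661470757935505
```

View pics/side6.png

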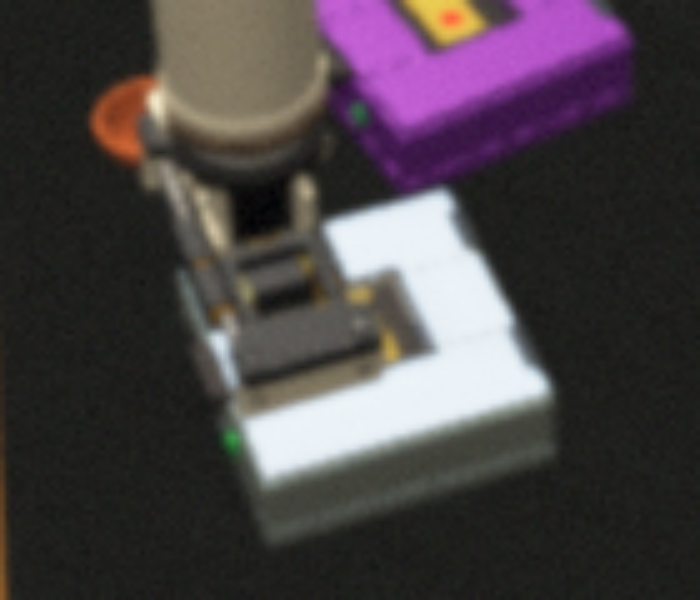

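```bash
python3 -m crank '{"twist":[[0,0,0],[0,0,0],[0,0,0],[0,0,0],[0,5.75,0],[0,5.75,0],[0,0,0],[0,0,0]],"offset":[[0,0,0],[0,0,0],[0,-0.02,0],[0,-0.035,0],[0,-0.035,0],[-0.02,-0.035,0],[-0.04,0,0],[-0.04,0,0]],"jaw":[255,255,255,255,120,0,0,0]}' 20
python3 - <<'E'
from h import *
o=get_obs();print(o["time_s"],o["position"],np.round(o["tool_rot"],3).tolist(),o["finger_gap"])
E
```

```text
time_s: 7.02
position: [0.4287, -0.1351, 0.1829]
tool_rot: [[-0.006, 0.006, 1.0], [-1.0, -0.003, -0.006], [0.003, -1.0, 0.006]]
wrist_force: [0.5, 1.0, -1.4]
finger_gap: 0.244
7.0167 [ 0.42866121 -0.13509316  0.18291903] [[-0.006, 0.006, 1.0], [-1.0, -0.003, -0.006], [0.003, -1.0, 0.006]] 0.24360410717834868
```

```bash
python3 -m crank '{"twist":[[0,0,0],[0,0,0],[0,0,0],[0,0,0],[0,0,0],[0,0,0],[0,0,0],[0,0,0]],"offset":[[-0.035,-0.005,0.012],[-0.035,-0.005,0.012],[-0.035,-0.005,0.012],[-0.035,-0.005,0.012],[-0.035,0,0.012],[-0.035,0,0.012],[-0.035,0,0.012],[0,0,0]],"jaw":[0,0,0,0,0,0,0,0]}' 20
python3 - <<'E'
from h import *
o=get_obs();print(o["time_s"],o["position"],np.round(o["tool_rot"],3).tolist(),o["finger_gap"])
for n in("side","top"): s=snapshot(n); cv2.imwrite(f"pics/{n}7.png",s["pixels"])
cv2.imwrite("pics/s7c.png",cv2.resize(s["pixels"][180:300,120:420],(800,320),interpolation=cv2.INTER_CUBIC))
E
```

```text
time_s: 7.68
position: [0.5123, 0.1201, 0.2015]
tool_rot: [[0.009, 0.004, 1.0], [-1.0, 0.006, 0.009], [-0.006, -1.0, 0.004]]
wrist_force: [0.1, 0.6, 0.5]
finger_gap: 0.828
7.6833 [0.51226328 0.12011246 0.2015043 ] [[0.009, 0.004, 1.0], [-1.0, 0.006, 0.009], [-0.006, -1.0, 0.004]] 0.8276714300830056
```

View pics/side7.png

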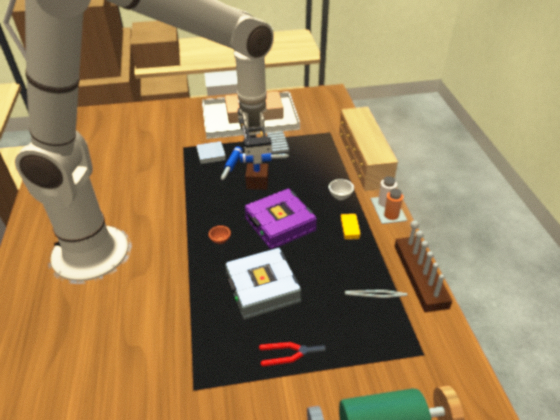

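View pics/s7c.png

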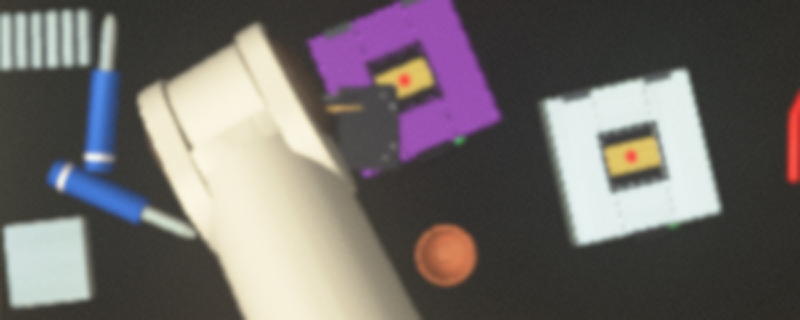

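```bash
python3 -m crank '{"twist":[[0,0,0],[0,0,0],[0,0,0],[0,0,0],[0,0,0],[0,0,0],[0,0,0],[0,0,0]],"offset":[[-0.03,0,0.004],[-0.03,0,0.004],[-0.03,0,0.004],[-0.023,0,0],[0,0,0],[0,0,0],[0,0,0],[0,0,0]],"jaw":[0,0,0,0,0,0,0,0]}' 20
python3 - <<'E'
from h import *
o=get_obs();print(o["time_s"],o["position"],np.round(o["tool_rot"],3).tolist(),o["finger_gap"])
for n in("side","top"):
    s=snapshot(n); cv2.imwrite(f"pics/{n}8.png",s["pixels"])
    hsv=cv2.cvtColor(s["pixels"],cv2.COLOR_BGR2HSV)
    print(n,"tcp px",proj(s,[o["position"]]),proj(s,[[.525,.233,.135]]))
    # spot: search near projection
    u,v=proj(s,[[.4796,-.2211,.044]])[0]; w=10
    x0,y0=int(u)-w,int(v)-w
    c=s["pixels"][y0:y0+2*w+1,x0:x0+2*w+1].astype(float)
    wt=np.clip(c[...,2]-c[...,1]-60,0,None); wt[(c[...,2]-c[...,1])<70]=0
    ys,xs=np.mgrid[y0:y0+2*w+1,x0:x0+2*w+1]; uu=(wt*xs).sum()/wt.sum();vv=(wt*ys).sum()/wt.sum()
    print(n,"spot px",uu,vv,at_z(s,[uu,vv],.044),(wt>0).sum())
    if n=="side": cv2.imwrite("pics/s8c.png",cv2.resize(s["pixels"][110:200,205:325],(800,600),interpolation=cv2.INTER_CUBIC))
E
```

```text
time_s: 8.45
position: [0.5233, 0.2209, 0.2]
tool_rot: [[-0.004, -0.0, 1.0], [-1.0, -0.002, -0.004], [0.002, -1.0, -0.0]]
wrist_force: [-0.0, 0.2, 0.3]
finger_gap: 1.003
8.45 [0.52332506 0.22086604 0.19995858] [[-0.004, -0.0, 1.0], [-1.0, -0.002, -0.004], [0.002, -1.0, -0.0]] 1.0027776879900105
side tcp px [[254.75086257 135.33489318]] [[255.66260569 150.10984486]]
side spot px 261.79907084785134 277.5853658536585 [ 0.47907401 -0.22132253  0.044     ] 17
top tcp px [[192.08249208 225.47063182]] [[192.63739416 225.77766603]]
top spot px 356.2248847926267 238.16866359447005 [ 0.47981599 -0.21819692  0.044     ] 22
```

View pics/s8c.png

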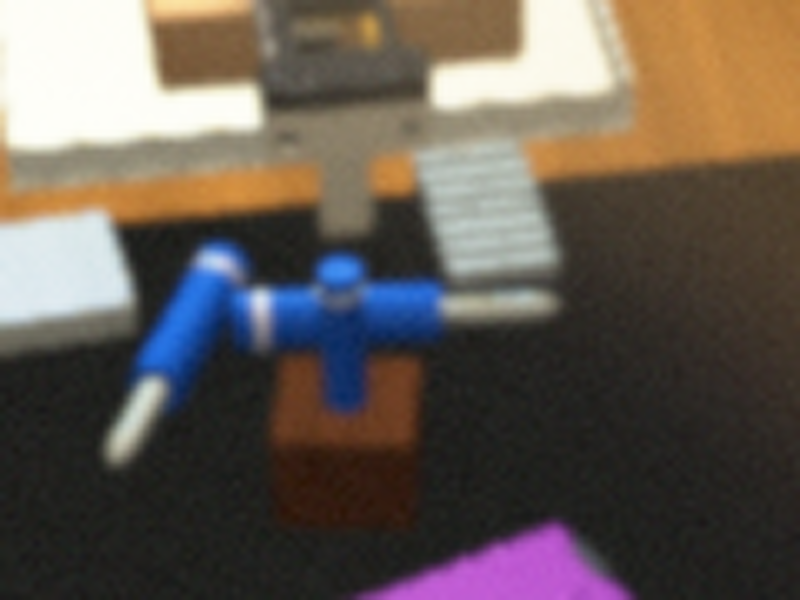

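View pics/top8.png

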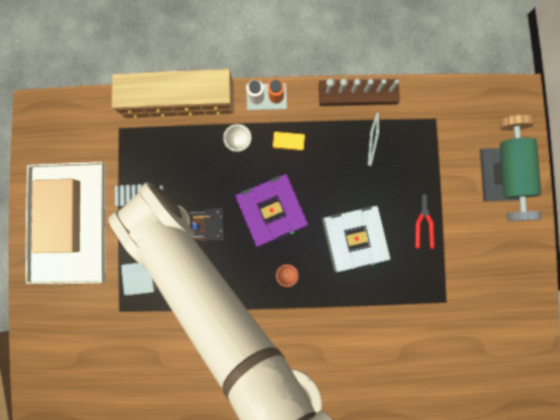

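Run:
```python
from h import *
o=get_obs();P=o["position"]
s=snapshot("side")
for y in(-.046,-.065):
  for x in(-.0095,.0095):
    print("side",y,x,(proj(s,[P+np.array([x,y,0])])[0]-[205,110])/.15)
for p in([.5265,.2299,.135],[.525,.233,.135],[.5236,.2364,.135]): print((proj(s,[p])[0]-[205,110])/.15)
s=snapshot("top")
cv2.imwrite("pics/t9c.png",cv2.resize(s["pixels"][180:270,140:240],(800,720),interpolation=cv2.INTER_CUBIC)[60:660])
for y in(-.046,-.065,.046,.065):
  for x in(-.0095,.0095):
    print("top",y,x,(proj(s,[P+np.array([x,y,0])])[0]-[140,180])*8-[0,60])
for p in([.5265,.2299,.135],[.525,.233,.135],[.5236,.2364,.135]): print((proj(s,[p])[0]-[140,180])*8-[0,60])
```

```text
side -0.046 -0.0095 [323.8134195  226.35899302]
side -0.046 0.0095 [364.99184202 222.13900232]
side -0.065 -0.0095 [329.08279794 250.36282791]
side -0.065 0.0095 [370.61567633 246.07172767]
[341.66099734 270.81292813]
[337.75070463 267.39896573]
[333.97592862 263.61211267]
top -0.046 -0.0095 [559.66093251 329.90916383]
top -0.046 0.0095 [558.67591804 269.75932466]
top -0.065 -0.0095 [619.51324968 328.33074538]
top -0.065 0.0095 [618.45561009 268.14277461]
top 0.046 -0.0095 [271.72068248 337.35196336]
top 0.046 0.0095 [271.0814483  277.43951489]
top 0.065 -0.0095 [212.71470238 338.84573897]
top 0.065 0.0095 [212.1453663  278.99319423]
[430.19810947 301.50443556]
[421.0991533  306.22132826]
[411.11208804 310.66231941]
```

View pics/t9c.png

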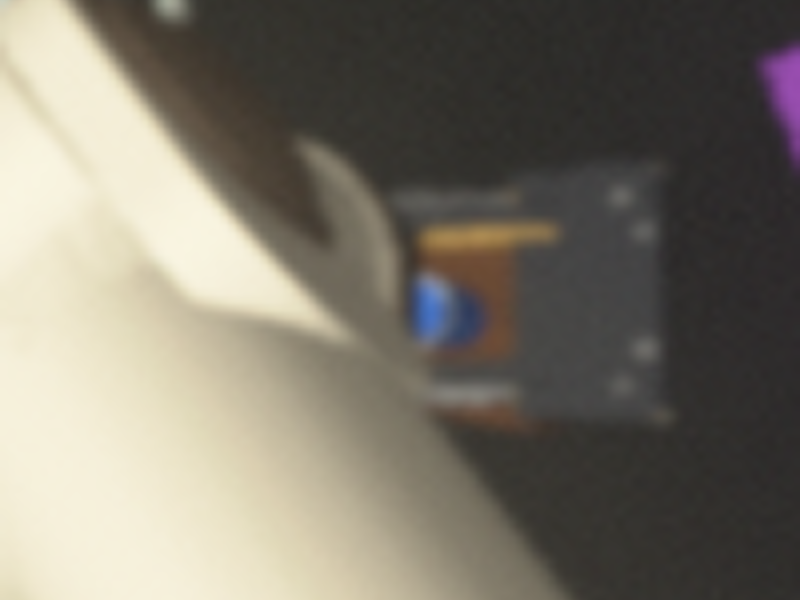

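```bash
python3 -m crank '{"twist":[[0,0,0],[0,0,0],[0,0,0],[0,0,0],[0,0,0],[0,0,0],[0,0,0],[0,0,0]],"offset":[[-0.011,0,0.0025],[0,0.02,0],[0,0.025,0],[0,0.025,0],[0,0.025,0],[0,0.02,0],[0,0.005,0],[0,0,0]],"jaw":[0,0,0,0,0,0,0,0]}' 20
python3 - <<'E'
from h import *
o=get_obs();print(o["time_s"],o["position"],np.round(o["tool_rot"],3).tolist(),o["wrist_force"],o["finger_gap"])
s=snapshot("side");cv2.imwrite("pics/s10c.png",cv2.resize(s["pixels"][110:200,205:325],(800,600),interpolation=cv2.INTER_CUBIC))
s=snapshot("top");cv2.imwrite("pics/t10c.png",cv2.resize(s["pixels"][180:270,140:240],(800,720),interpolation=cv2.INTER_CUBIC)[60:660])
E
```

```text
time_s: 9.32
position: [0.5243, 0.2346, 0.0787]
tool_rot: [[-0.001, -0.003, 1.0], [-1.0, -0.001, -0.001], [0.001, -1.0, -0.003]]
wrist_force: [-0.2, 0.2, -0.3]
finger_gap: 1.0
9.3167 [0.52430327 0.2346469  0.07870378] [[-0.001, -0.003, 1.0], [-1.0, -0.001, -0.001], [0.001, -1.0, -0.003]] [-0.16434185  0.23994012 -0.31298051] 1.000453552708714
```

View pics/s10c.png

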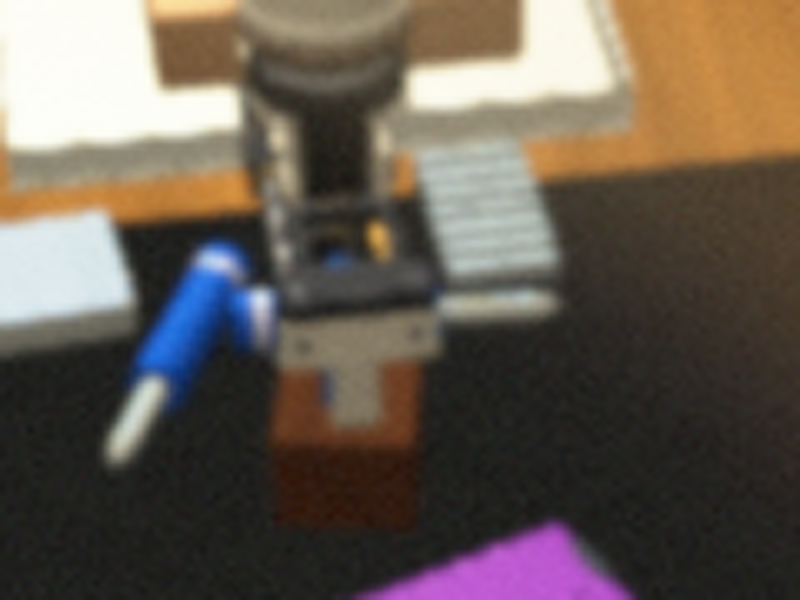

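View pics/t10c.png

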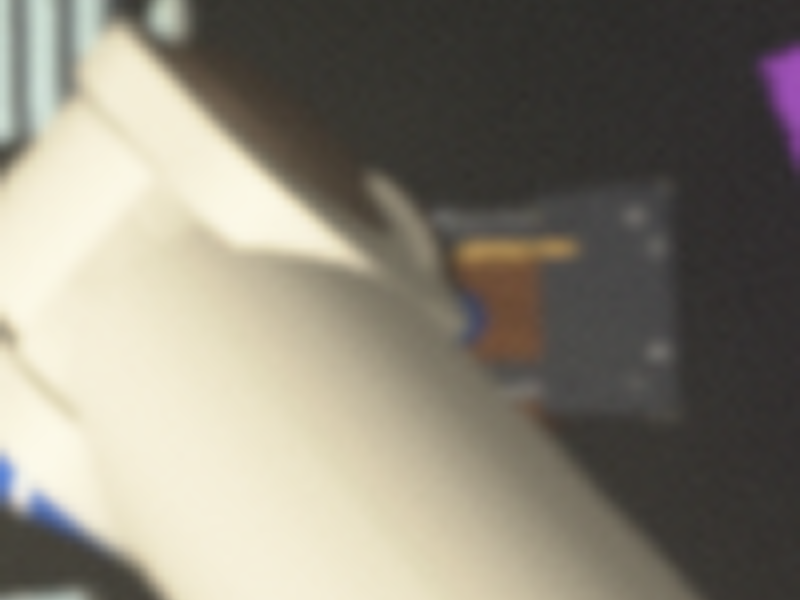

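```bash
python3 -m crank '{"twist":[[0,0,0],[0,0,0],[0,0,0],[0,0,0],[0,0,0],[0,0,0],[0,0,0],[0,0,0]],"offset":[[0,0,0.0015],[0,0,0],[0,0,0],[0,0,0],[0,0,0],[0,0,0],[0,0,0],[0,0,0]],"jaw":[160,200,255,255,255,255,255,255]}' 20
python3 - <<'E'
from h import *
o=get_obs();print(o["time_s"],o["position"],np.round(o["tool_rot"],3).tolist(),o["wrist_force"],o["finger_gap"])
E
```

```text
time_s: 10.08
position: [0.5269, 0.2345, 0.0802]
tool_rot: [[-0.001, -0.0, 1.0], [-1.0, -0.0, -0.001], [0.0, -1.0, -0.0]]
wrist_force: [-0.1, -0.2, 0.1]
finger_gap: 0.465
10.0833 [0.52693301 0.23449469 0.08023602] [[-0.001, -0.0, 1.0], [-1.0, -0.0, -0.001], [0.0, -1.0, -0.0]] [-0.13924561 -0.15360553  0.13428443] 0.4653722919801184
```

```bash
python3 -m crank '{"twist":[[0,0,0],[0,0,0],[0,0,0],[0,0,0],[0,0,0],[0,0,0],[0,0,0],[0,0,0]],"offset":[[0,0,0],[0,0,0],[0,0,0],[0,0,0],[0,0,0],[0,0,0],[0,0,0],[0,0,0]],"jaw":[255,255,255,255,255,255,255,255]}' 20
python3 - <<'E'
from h import *
o=get_obs();print(o["time_s"],o["position"],np.round(o["tool_rot"],3).tolist(),o["wrist_force"],o["finger_gap"])
E
```

```text
time_s: 10.75
position: [0.527, 0.2345, 0.0802]
tool_rot: [[-0.001, 0.0, 1.0], [-1.0, 0.0, -0.001], [-0.0, -1.0, 0.0]]
wrist_force: [0.8, 0.1, -0.7]
finger_gap: 0.236
10.75 [0.52699488 0.23453049 0.08021677] [[-0.001, 0.0, 1.0], [-1.0, 0.0, -0.001], [-0.0, -1.0, 0.0]] [ 0.77671307  0.13707313 -0.69197823] 0.23638466920978252
```

```bash
python3 -m crank '{"twist":[[0,0,0],[0,0,0],[0,0,0],[0,0,0],[0,0,0],[0,0,0],[0,0,0],[0,0,0]],"offset":[[0,0,0],[0,-0.01,0],[0,-0.015,0],[0,-0.02,0],[0,-0.02,0],[0,-0.02,0],[0,-0.015,0],[0,0,0]],"jaw":[255,255,255,255,255,255,255,255]}' 20
python3 - <<'E'
from h import *
o=get_obs();print(o["time_s"],o["position"],np.round(o["tool_rot"],3).tolist(),o["wrist_force"],o["finger_gap"])
s=snapshot("side");cv2.imwrite("pics/s11c.png",cv2.resize(s["pixels"][90:200,195:325],(709,600),interpolation=cv2.INTER_CUBIC))
E
```

```text
time_s: 11.42
position: [0.5289, 0.2358, 0.1843]
tool_rot: [[-0.001, 0.006, 1.0], [-1.0, 0.002, -0.001], [-0.002, -1.0, 0.006]]
wrist_force: [0.4, 0.2, -0.6]
finger_gap: 0.237
11.4167 [0.52893047 0.23579523 0.18434587] [[-0.001, 0.006, 1.0], [-1.0, 0.002, -0.001], [-0.002, -1.0, 0.006]] [ 0.43915169  0.2046789  -0.62189715] 0.23693268287707595
```

View pics/s11c.png

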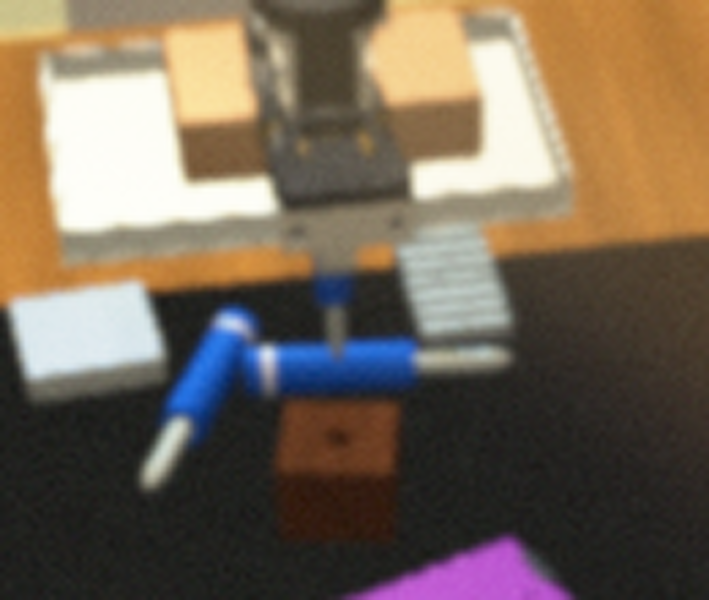

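```bash
python3 -m crank '{"twist":[[0,0,0],[0,0,0],[0,0,0],[0,0,0],[0,0,0],[0,0,0],[0,0,0],[0,0,0]],"offset":[[0.015,0,0],[0.03,0,-0.0035],[0.033,0,-0.0035],[0.033,0,-0.0035],[0.033,0,-0.0035],[0.033,0,-0.0035],[0.033,0,-0.0035],[0.033,0,-0.0035]],"jaw":[255,255,255,255,255,255,255,255]}' 20
python3 -m crank '{"twist":[[0,0,0],[0,0,0],[0,0,0],[0,0,0],[0,0,0],[0,0,0],[0,0,0],[0,0,0]],"offset":[[0.033,0,-0.0035],[0.033,0,-0.0035],[0.033,0,-0.0035],[0.033,0,-0.0035],[0.033,0,-0.0035],[0.03,0,-0.0035],[0.0165,0,-0.002],[0,0,0]],"jaw":[255,255,255,255,255,255,255,255]}' 20
python3 - <<'E'
from h import *
o=get_obs();print(o["time_s"],o["position"],np.round(o["tool_rot"],3).tolist(),o["wrist_force"],o["finger_gap"])
E
```

```text
time_s: 12.13
position: [0.5009, -0.0102, 0.1793]
tool_rot: [[-0.001, -0.002, 1.0], [-1.0, -0.0, -0.001], [0.0, -1.0, -0.002]]
wrist_force: [0.5, -0.2, -1.4]
finger_gap: 0.236
time_s: 12.8
position: [0.4767, -0.2252, 0.1789]
tool_rot: [[-0.009, -0.003, 1.0], [-1.0, -0.001, -0.009], [0.001, -1.0, -0.003]]
wrist_force: [0.2, 0.1, -0.4]
finger_gap: 0.235
12.8 [ 0.47667405 -0.22522416  0.17889704] [[-0.009, -0.003, 1.0], [-1.0, -0.001, -0.009], [0.001, -1.0, -0.003]] [ 0.24721163  0.07119152 -0.40386896] 0.23474959000565013
```

```bash
python3 -m crank '{"twist":[[0,0,0],[0,0,0],[0,0,0],[0,0,0],[0,0,0],[0,0,0],[0,0,0],[0,0,0]],"offset":[[0,0.01,0],[0,0.015,0],[0,0.01,0],[0,0.003,0],[0,0,0],[0,0,0],[0,0,0],[0,0,0]],"jaw":[255,255,255,255,255,255,255,255]}' 20
python3 - <<'E'
from h import *
o=get_obs();P=o["position"];print(o["time_s"],P,np.round(o["tool_rot"],3).tolist(),o["wrist_force"],o["finger_gap"])
s=snapshot("side");cv2.imwrite("pics/s12.png",s["pixels"]);cv2.imwrite("pics/s12c.png",cv2.resize(s["pixels"][230:310,220:310],(675,600),interpolation=cv2.INTER_CUBIC))
f=lambda p:(proj(s,[p])[0]-[220,230])*7.5
print("tip pred",f(P-[0,0,.0702]),"grip bottom",f(P-[0,0,.0252]),"spot",f([.4795,-.22,.044]))
t=snapshot("top");cv2.imwrite("pics/t12c.png",cv2.resize(t["pixels"][195:285,310:410],(667,600),interpolation=cv2.INTER_CUBIC))
E
```

```text
time_s: 13.47
position: [0.4796, -0.2199, 0.1429]
tool_rot: [[-0.001, 0.001, 1.0], [-1.0, -0.001, -0.001], [0.001, -1.0, 0.001]]
wrist_force: [-0.0, 0.9, -1.0]
finger_gap: 0.237
13.4667 [ 0.47960068 -0.2198594   0.14285953] [[-0.001, 0.001, 1.0], [-1.0, -0.001, -0.001], [0.001, -1.0, 0.001]] [-0.02995532  0.92625136 -1.00835886] 0.23663617193336312
tip pred [311.72020283 301.04944393] grip bottom [307.36449556 215.45858319] spot [314.1656697  353.92511109]
```

View pics/s12c.png

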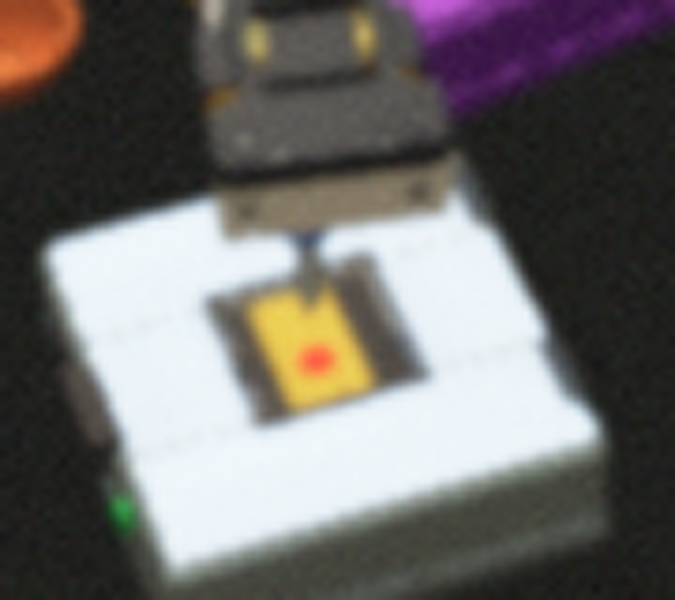

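View pics/t12c.png

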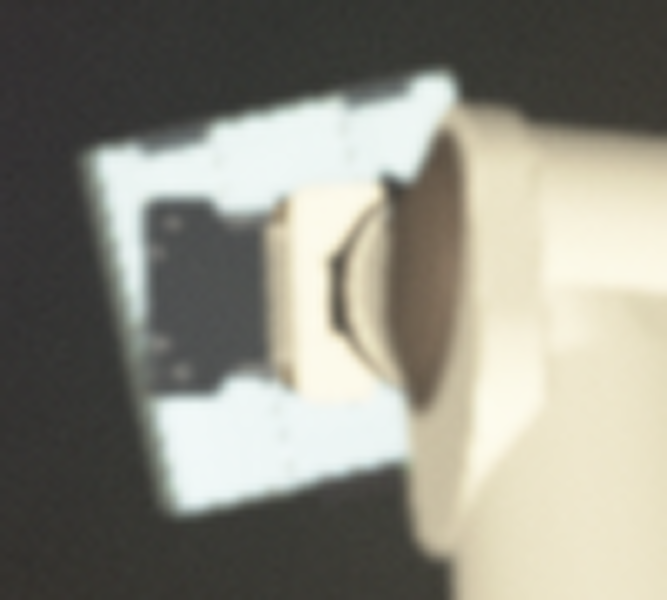

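```bash
python3 -m crank '{"twist":[[0,0,0],[0,0,0],[0,0,0],[0,0,0],[0,0,0],[0,0,0],[0,0,0],[0,0,0]],"offset":[[0.001,0.005,0],[0,0.008,0],[0,0.006,0],[0,0.004,0],[0,0.002,0],[0,0.001,0],[0,0,0],[0,0,0]],"jaw":[255,255,255,255,255,255,255,255]}' 20
python3 - <<'E'
from h import *
o=get_obs();P=o["position"];print(o["time_s"],P,np.round(o["tool_rot"],3).tolist(),o["wrist_force"],o["finger_gap"])
s=snapshot("side");cv2.imwrite("pics/s13c.png",cv2.resize(s["pixels"][240:300,230:298],(680,600),interpolation=cv2.INTER_CUBIC))
f=lambda p:(proj(s,[p])[0]-[230,240])*10
print("tip pred",f(P-[0,0,.0702]),"spot",f([.4795,-.22,.044]),f([.4793,-.2208,.044]))
E
```

```text
time_s: 14.23
position: [0.4791, -0.2209, 0.1163]
tool_rot: [[-0.001, 0.0, 1.0], [-1.0, 0.0, -0.001], [-0.0, -1.0, 0.0]]
wrist_force: [-0.2, -0.3, 0.3]
finger_gap: 0.238
14.2333 [ 0.47913445 -0.22086585  0.11627039] [[-0.001, 0.0, 1.0], [-1.0, 0.0, -0.001], [-0.0, -1.0, 0.0]] [-0.24907095 -0.28509462  0.28685833] 0.2379851626739579
tip pred [317.72633188 369.53569156] spot [318.8875596  371.90014812] [318.55766436 374.26269902]
```

View pics/s13c.png

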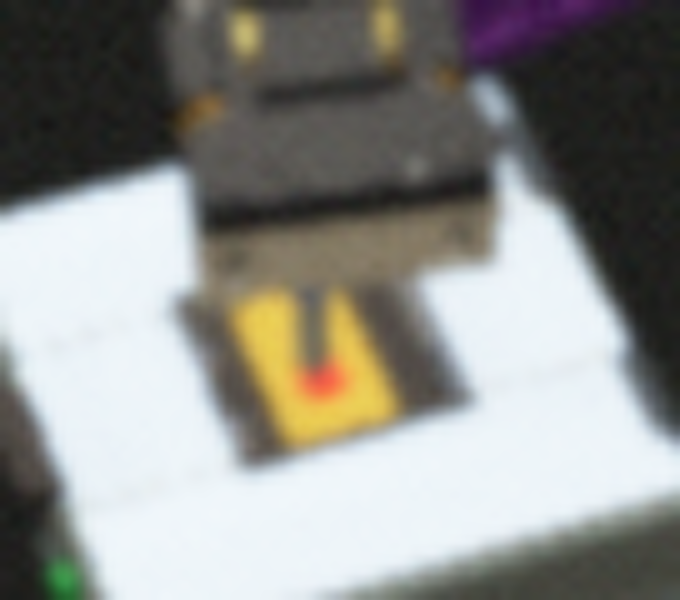

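```bash
python3 -m crank '{"twist":[[0,0,0],[0,0,0],[0,0,0],[0,0,0],[0,0,0],[0,0,0],[0,0,0],[0,0,0]],"offset":[[0.0005,0,0.001],[0,0.001,0],[0,0.001,0],[0,0.001,0],[0,0.001,0],[0,0.001,0],[0,0.001,0],[0,0,0]],"jaw":[255,255,255,255,255,255,255,255]}' 20
python3 - <<'E'
from h import *
o=get_obs();P=o["position"];print(o["time_s"],P,o["wrist_force"],o["finger_gap"])
E
```

```text
time_s: 14.95
position: [0.4801, -0.2215, 0.1102]
tool_rot: [[-0.001, 0.0, 1.0], [-1.0, -0.0, -0.001], [0.0, -1.0, 0.0]]
wrist_force: [-0.3, -0.3, 1.9]
finger_gap: 0.232
14.95 [ 0.48014786 -0.22149373  0.1101968 ] [-0.31774118 -0.28498744  1.8973047 ] 0.23165771603469157
```

```bash
python3 -m crank '{"twist":[[0,0,0],[0,0,0],[0,0,0],[0,0,0],[0,0,0],[0,0,0],[0,0,0],[0,0,0]],"offset":[[0,0.001,0],[0,0.001,0],[0,0.001,0],[0,0.001,0],[0,0,0],[0,0,0],[0,0,0],[0,0,0]],"jaw":[255,255,255,255,255,255,255,255]}' 20
python3 - <<'E'
from h import *
o=get_obs();P=o["position"];print(o["time_s"],P,np.round(o["tool_rot"],3).tolist(),o["wrist_force"],o["finger_gap"])
W=[]
for i in range(8):
    s=snapshot("side");o=get_obs();W.append(np.r_[o["wrist_force"],o["position"],o["finger_gap"]])
print(np.round(np.mean(W,0),4),np.round(np.std(W,0),4))
cv2.imwrite("pics/s14.png",s["pixels"]);cv2.imwrite("pics/s14c.png",cv2.resize(s["pixels"][240:300,230:298],(680,600),interpolation=cv2.INTER_CUBIC))
P=np.mean(W,0)[3:6]
f=lambda p:(proj(s,[p])[0]-[230,240])*10
print("tip pred",f(P-[0,0,.0702]),"spot",f([.4795,-.22,.036]),f([.4793,-.2208,.036]))
E
```

```text
time_s: 15.62
position: [0.4802, -0.2215, 0.1064]
tool_rot: [[-0.001, 0.0, 1.0], [-1.0, -0.0, -0.001], [0.0, -1.0, 0.0]]
wrist_force: [0.4, -0.5, 2.6]
finger_gap: 0.239
15.6167 [ 0.48018856 -0.22147375  0.10637163] [[-0.001, 0.0, 1.0], [-1.0, -0.0, -0.001], [0.0, -1.0, 0.0]] [ 0.3997711  -0.54052157  2.61584983] 0.23874426893374912
[ 0.3254 -0.5862  2.5436  0.4801 -0.2215  0.1063  0.2352] [0.6338 0.3301 0.4288 0.     0.     0.     0.0014]
tip pred [322.81554225 394.72346637] spot [319.86401573 391.10505278] [319.53581708 393.46693915]
```

View pics/s14c.png

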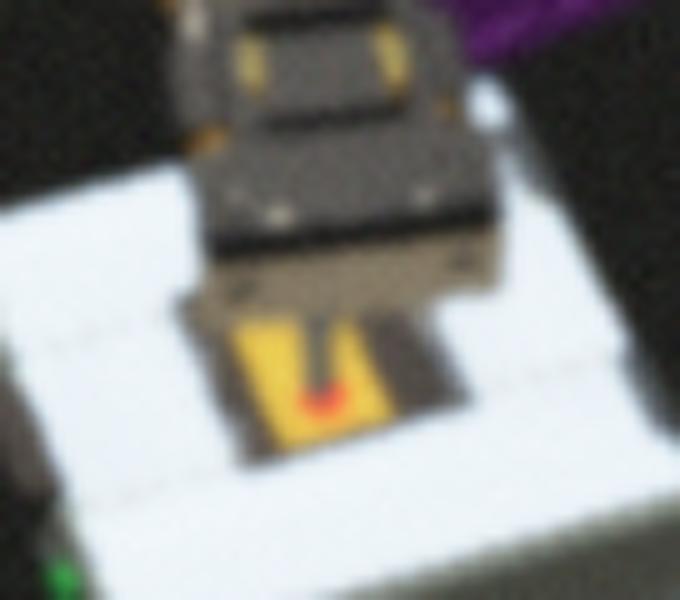

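View pics/s14.png

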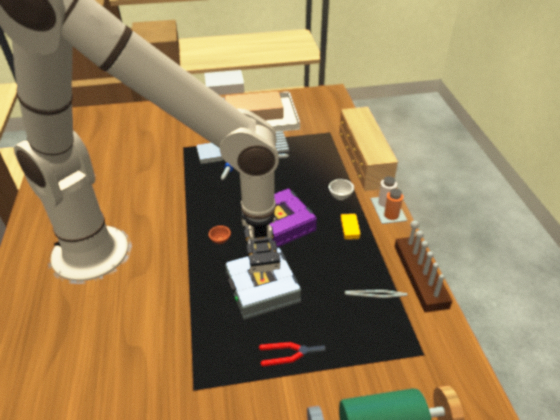

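Run:
```python
from h import *
print(arm.finish_job()); o=get_obs(); print(o["time_s"],o["position"],o["wrist_force"],o["finger_gap"])
```

```text
the job is handed in; nothing more can be done
None
the job is handed in; nothing more can be done
```

I closed the cover, drew the smallest blue probe out of the stand, and handed the job in with the probe pressed on the red spot. The hand-in reports no verdict, so what follows rests on my last checks.

- **Cover:** I followed its arc down with shut fingers at about 0.7 rad/s. The fingertips ended at z = 0.056 m, which is the closed height, with about 11 N. The pictures show the cover flat on the rim, and still flat in the last picture.
- **Probe:** It was gripped at the grip with 20 N and lifted straight out. The pictures show it upright.
- **Press:** The measured pose puts the tip at z ≈ 0.036 m, so the stage is down about 8 mm. The mean wrist force was 2.5 N, or about 3.2 N of contact once the probe's 0.7 N weight is added.
- **Position:** The last side picture shows the tip on the red spot, an estimated 1–2 mm from its centre. The two cameras disagreed by about 3 mm on the spot. The gripper hid the tip from the top camera, so only the side view confirms the final position.
- **Clearance:** The finger ends are about 50 mm above the cover, so only the probe tip touches the tester.
- **Bystanders:** Those in view look unmoved. I did not measure their positions again.
- **Tall look-alike probes:** Two of them fell over near the stand early in the run, before the arm came near them.

The last clock reading before the final pictures was 15.6 s of the 64 s allowed.

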